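Unstack the storage pots into their trays

ROBOT

A 7-joint arm with a two-finger parallel gripper is mounted at the origin on a cart in front of the work surface, level with it; the furniture and walls round the work are solid. World frame = base frame: x ahead of the robot, y to its left, z up, the work surface at z = 0. Lengths are in m, angles in rad, forces in N, time in s.
With the tool pointing down it reaches from about 0.4 to 0.875 m from the base axis. Payload 6.5 kg.
Tool frame: the origin (TCP) lies on the mounting face of the last link; the fingertips stand 173 mm ahead of it and the grasp point (between the pads) lies 155 mm ahead of it; z points along the fingers, x is the direction in which the jaws open and shut, and the axes are right-handed (so a half turn about z gives the same grasp; the last joint's range is limited). The gripper opens to 85 mm and grips with 20 to 120 N. Pads are 22 mm wide; open, the fingers measure 114 mm over their backs; the gripper's body (76 mm by 85 mm) begins 54 mm behind the grasp point. The pads swing forward as they close: fully open they stand 13 mm farther back than shut.
Start: joints at [-1.414, 0.536, -0.004, 1.538, 0.003, 1.067, -0.071], TCP at [0.144, 0.634, 0.405] pointing down, gripper open.
Joint ranges: [-2.7, 2.7], [-0.37, 2.16], [-1.27, 1.26], [0.24, 2.4], [-1.31, 4.45], [0.19, 1.91], [-2.76, 2.76]. Speed limits (rad/s): [2.39, 2.39, 3.14, 3.14, 3.14, 3.14, 3.14].

INTERFACE

Orientations are given as [roll, pitch, yaw] about the fixed x, y, z axes, in that order (R = Rz(yaw) Ry(pitch) Rx(roll)).
In Python, from bench import bot, viewer, order, spotter gives the robot as it stands.
- The arm moves only by the shell command python3 -m crank 'ROWS' [OPENING] [FORCE]. ROWS is JSON, one flat list of numbers, 6 for each row, row after row: the shift along the tool's x, y, z in cm, then the turn, a rotation vector about the tool's x, y, z in degrees. In form: [x, y, z, ax, ay, az, x, y, z, ax, ay, az, ...]. A call has 1 to 8 rows; each row shifts and turns the commanded pose from where the row before left it, along the tool's axes as they then stand; what a row does not reach is not made up. A row lasts 1/8 s, in which the tool goes at most 62.5 mm and 10.7 degrees, less where a joint would pass 70% of its speed; a pose out of reach is approached as far as the arm can. A call is refused whole if a number of a shift passes 6.25 or a number of a turn 10.7, either way. A call with a gripper value outside its range is refused whole. OPENING is the finger opening in cm, from 0 to 8.54, set as the call begins (- or left out, the last holds). The fingers move at their own pace and stop on an object; FORCE is the grip in N (left out, the last holds). Time passes only in rows, so rows that do not move let the fingers close. It gives the time, the measured TCP pose, the force and the opening at its end, in the units of the state.
- bot.get_state(): the state, without advancing time (a new reading comes with each control period).
- viewer.read_camera(name): name is "side" or "top" or "wrist"; returns a dict with "img" (384x512x3 uint8, red, green, blue), "fx", "fy", "cx", "cy" (pixels), "R" (3x3) and "t" (3): a world point X has camera coordinates R X + t; the wrist camera has in their place "tool_from_camera" (4x4, takes a point from camera to tool coordinates, whose origin is the TCP and whose axes are the tool frame's). Camera axes: x right, y down, z forward; pixel columns grow to the right and rows downward; lengths in m; the calibration is good to about 2 mm. A picture is of the moment at which its call begins: read the wrist's pose just before it. There is no depth.
- order.job_done(): hands the job in, once; it reports no verdict.
Trained networks look in the newest picture that a camera, given by its name, has taken for a name from the list of things; names that differ only in an ending like _2 or _b are one class to them, and where a whole thing is asked for, a point or a joint stands for the part that bears it (a point fixed in the world has none). Each returns a list of dicts, best first, with "p" (0 to 1); they miss things now and then, are a little off and sometimes report something else, mostly with a low value. They report only what shows in the picture. A call takes as long as a camera call.
- spotter.recognise(camera, target): "xy" ([column, row] in pixels, amid what is visible of it).
- spotter.mark_of(camera, target): "xy" ([column, row] in pixels: a listed point, or the origin of a listed thing).
The state is a dict: "time_s": time; "joint_pos": joint angles; "qvel": joint speeds; "effort": joint torques, N m; "tcp_pos": TCP position; "eef_rot": TCP orientation; "contact_force": force on the tool from outside, world axes, zero at the start; "wrist_torque": the same for the moment, N m; "gripper_width": finger opening in m.
Only numpy, scipy, OpenCV 4.12 (cv2) and the standard library are available. Lean on these libraries where they do the work, as an engineer would, in place of code of your own. Each camera call takes 0.05 s, during which the arm holds its last target. There are 200 camera calls.

TASK

Take the two stacks of lidded storage pots apart and set each of the four pots upright and flat in the wooden tray of its own shape and size: large round, large square, small round and small square. Leave the brass jigger and the bottle stopper standing where they are.

Things in the scene. Friction and masses are not known exactly. Their poses are not given: they have to be found in the camera images.
- pot_round_large: loose round closed storage pot, black stoneware with a flat oak lid fixed on, upright straight sides, 64 mm across, 40 mm high over all, 0.05 to 0.3 kg; stands on the worktop with one of the two small pots, either one, on its lid. Origin: centre of its underside, z up.
- pot_square_large: loose square closed storage pot, black stoneware with a flat oak lid fixed on, upright straight sides, 56 mm a side, 40 mm high over all, 0.05 to 0.3 kg; stands on the worktop with one of the two small pots, either one, on its lid. Origin: centre of its underside, z up; x and y square to its sides.
- pot_round_small: loose round closed storage pot, black stoneware with a flat oak lid fixed on, upright straight sides, 44 mm across, 32 mm high over all, 0.05 to 0.3 kg; starts on the lid (40 mm up) of either one of the two large pots, within some 5 mm of its middle. Origin: centre of its underside, z up.
- pot_square_small: loose square closed storage pot, black stoneware with a flat oak lid fixed on, upright straight sides, 36 mm a side, 32 mm high over all, 0.05 to 0.3 kg; starts on the lid (40 mm up) of either one of the two large pots, within some 5 mm of its middle. Origin: centre of its underside, z up; x and y square to its sides.
- tray_round_large: fixed shallow round wooden tray standing on the worktop, the place of the large round pot: inside 80 mm across (8 mm of play all round the pot), outside 90 mm, floor 5 mm thick, 5 mm wide rim whose top is 12 mm above the worktop; empty at the start. Origin: centre of its underside, z up.
- tray_square_large: fixed shallow square wooden tray standing on the worktop, the place of the large square pot: inside 72 mm a side (8 mm of play all round the pot), outside 82 mm, floor 5 mm thick, 5 mm wide rim whose top is 12 mm above the worktop; empty at the start. Origin: centre of its underside, z up; x and y square to its sides.
- tray_round_small: fixed shallow round wooden tray standing on the worktop, the place of the small round pot: inside 60 mm across (8 mm of play all round the pot), outside 70 mm, floor 5 mm thick, 5 mm wide rim whose top is 12 mm above the worktop; empty at the start. Origin: centre of its underside, z up.
- tray_square_small: fixed shallow square wooden tray standing on the worktop, the place of the small square pot: inside 52 mm a side (8 mm of play all round the pot), outside 62 mm, floor 5 mm thick, 5 mm wide rim whose top is 12 mm above the worktop; empty at the start. Origin: centre of its underside, z up; x and y square to its sides.
- jigger: bystander: loose brass double-cone bar measure standing upright behind the row of pots and trays, 44 mm across, 91 mm high. Origin: centre of its underside. (A wall cabinet hangs over the back of the worktop, its front 0.54 to 0.57 m from the robot in x and its underside 0.46 m above the worktop: keep the wrist low and in front of it.)
- stopper: bystander: loose brass and black rubber bottle stopper standing upright behind the row of pots and trays, 35 mm across, 51 mm high. Origin: centre of its underside.

How it is judged:
At the end, for the whole second after the job is handed in: Each of the four pots stands in the tray of its own shape and size: centre within 12 mm of the tray's, its underside on the tray's floor (2 to 8 mm above the tray's underside), upright within 0.1 rad, at rest (horizontal distance between pot_round_large and tray_round_large below 0.012 m and z of pot_round_large in the frame of tray_round_large between 0.002 and 0.008 m and angle between each of pot_round_large, pot_square_large, pot_round_small, pot_square_small's own z axis and vertical below 0.1 rad and linear speed of each of pot_round_large, pot_square_large, pot_round_small, pot_square_small below 0.02 m/s and horizontal distance between pot_square_large and tray_square_large below 0.012 m and z of pot_square_large in the frame of tray_square_large between 0.002 and 0.008 m and horizontal distance between pot_round_small and tray_round_small below 0.012 m and z of pot_round_small in the frame of tray_round_small between 0.002 and 0.008 m and horizontal distance between pot_square_small and tray_square_small below 0.012 m and z of pot_square_small in the frame of tray_square_small between 0.002 and 0.008 m); the robot touches nothing.
It fails at once if the jigger is moved by more than 25 mm or tipped over (distance of jigger from where it was at the start of the episode above 0.025 m or angle between jigger's own z axis and vertical above 0.5 rad).
It fails at once if the bottle stopper is moved by more than 25 mm or tipped over (distance of stopper from where it was at the start of the episode above 0.025 m or angle between stopper's own z axis and vertical above 0.5 rad).
It also fails if it takes over 102 s, if anything falls off the work surface, if the arm or the gripper's body presses on something with over 40 N, if the wrist force passes 120 N, or if a joint passes its speed limit or range.

## Working session

There is one attempt and no reset: what is moved stays moved. The work goes in short steps, Python scripts to look and compute and a shell command to move; the robot and the scene stay as the last step left them, time stands still between calls to the robot, and variables do not carry over. Pictures are saved under pics/ and viewed, about 12 in all and at most 16, crops included, and the job is handed in when it is done.

```bash
mkdir -p pics; cat > h.py <<'E'
import numpy as np,cv2
from bench import bot,viewer,order,spotter
from scipy.spatial.transform import Rotation as Ro
def cam(name,save=None):
    c=viewer.read_camera(name)
    if save: cv2.imwrite('pics/'+save,c['img'][:,:,::-1])
    return c
def world(c,xy,z):
    d=np.array([(xy[0]-c['cx'])/c['fx'],(xy[1]-c['cy'])/c['fy'],1.])
    R=np.array(c['R']);t=np.array(c['t']);o=-R.T@t;d=R.T@d
    return (o+d*(z-o[2])/d[2])
def proj(c,X):
    p=np.array(c['R'])@np.array(X)+np.array(c['t']);return c['fx']*p[0]/p[2]+c['cx'],c['fy']*p[1]/p[2]+c['cy']
N=['pot_round_large','pot_square_large','pot_round_small','pot_square_small','tray_round_large','tray_square_large','tray_round_small','tray_square_small','jigger','stopper']
E
python3 - <<'E'
from h import *
s=bot.get_state();print(s['time_s'],s['tcp_pos'],s['eef_rot'],s['joint_pos'],s['gripper_width'])
ims=[]
for cn in ['top','side']:
    c=cam(cn,cn+'0.png');R=np.array(c['R']);print(cn,c['fx'],-R.T@c['t'],R.round(2).tolist())
    for n in N:
        for f in ('recognise','mark_of'):
            r=getattr(spotter,f)(cn,n)
            print(n,f,[(np.round(q['xy']).tolist(),round(q['p'],2),world(c,q['xy'],0.0 if f=='mark_of' else .012).round(3)[:2].tolist()) for q in r[:2]])
c=cam('top')
E
```

```text
0.0 [0.14354034 0.63361383 0.40381018] [3.14147253e+00 1.69710878e-03 1.34808941e+00] [-1.41421344  0.5371607  -0.00442979  1.53888917  0.00258936  1.06724988
 -0.07118318] 0.0854198010791529
top 479.92787239477514 [0.29676252 0.01788822 1.3824705 ] [[0.01, -1.0, 0.01], [-0.99, -0.01, -0.14], [0.14, -0.01, -0.99]]
pot_round_large recognise [([392.0, 206.0], 0.63, [0.475, -0.374])]
pot_round_large mark_of [([397.0, 204.0], 0.56, [0.482, -0.39])]
pot_square_large recognise [([285.0, 213.0], 0.63, [0.451, -0.064]), ([178.0, 213.0], 0.55, [0.447, 0.244])]
pot_square_large mark_of [([291.0, 220.0], 0.77, [0.433, -0.082])]
pot_round_small recognise [([293.0, 218.0], 0.67, [0.437, -0.086])]
pot_round_small mark_of []
pot_square_small recognise [([404.0, 204.0], 0.58, [0.483, -0.408])]
pot_square_small mark_of [([404.0, 201.0], 0.61, [0.492, -0.412]), ([209.0, 176.0], 0.56, [0.56, 0.16])]
tray_round_large recognise [([340.0, 216.0], 0.85, [0.446, -0.223])]
tray_round_large mark_of [([340.0, 214.0], 0.74, [0.453, -0.223])]
tray_square_large recognise [([178.0, 213.0], 0.86, [0.447, 0.244])]
t
[... 1463 characters left out ...]
.442, 0.237])]
tray_square_large mark_of [([174.0, 202.0], 0.8, [0.461, 0.252])]
tray_round_small recognise [([218.0, 220.0], 0.9, [0.443, 0.071])]
tray_round_small mark_of [([216.0, 221.0], 0.61, [0.45, 0.081])]
tray_square_small recognise [([145.0, 188.0], 0.85, [0.462, 0.374]), ([391.0, 256.0], 0.37, [0.556, -0.369])]
tray_square_small mark_of [([147.0, 190.0], 0.77, [0.468, 0.376])]
jigger recognise [([314.0, 220.0], 0.69, [0.598, -0.138]), ([263.0, 220.0], 0.6, [0.517, -0.026])]
jigger mark_of [([311.0, 232.0], 0.64, [0.559, -0.152])]
stopper recognise [([217.0, 197.0], 0.5, [0.547, 0.16])]
stopper mark_of [([217.0, 201.0], 0.63, [0.547, 0.158]), ([262.0, 226.0], 0.16, [0.503, -0.033])]
```

View pics/top0.png

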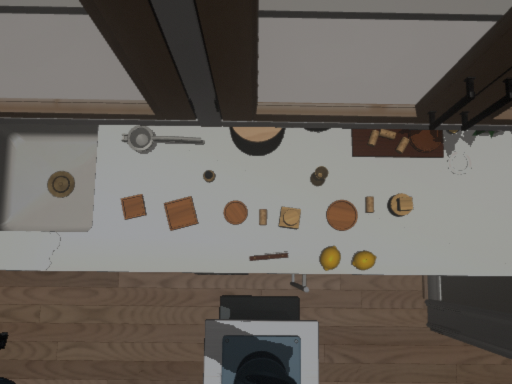

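View pics/side0.png

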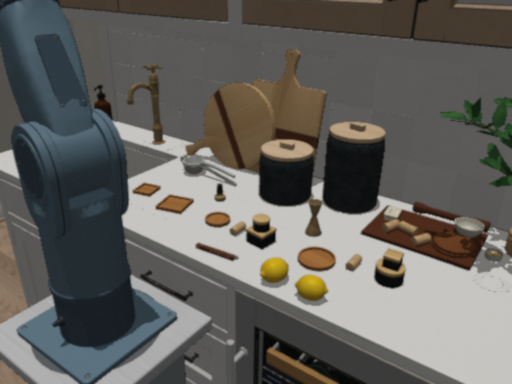

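Top view: small round on large square at about (290,218), small square on large round at (400,205). The trays, from the left, are small square (134,207), large square (181,214), small round (236,212) and large round (341,215). The side view agrees. Next I refine positions and yaws by segmentation.

```bash
cat > seg.py <<'E'
from h import *
c=cam('top');im=c['img'];hsv=cv2.cvtColor(im,cv2.COLOR_RGB2HSV)
S=8;tiles=[]
def go(n,xy,r,z,bg=130):
    x,y=int(xy[0]),int(xy[1]);crop=im[y-r:y+r,x-r:x+r]
    up=cv2.resize(crop,None,fx=S,fy=S,interpolation=cv2.INTER_CUBIC)
    h=cv2.cvtColor(up,cv2.COLOR_RGB2HSV)
    m=((h[...,1]>80)|(h[...,2]<90)).astype(np.uint8)
    nl,l,st,ce=cv2.connectedComponentsWithStats(m)
    k=l[r*S,r*S]
    if k==0:k=1+np.argmax(st[1:,4])
    cs,_=cv2.findContours((l==k).astype(np.uint8),0,2);ct=max(cs,key=cv2.contourArea)
    P=np.array([world(c,((p[0]+.5)/S-.5+x-r,(p[1]+.5)/S-.5+y-r),z)[:2] for p in ct[:,0]])
    b=cv2.minAreaRect((P*1000).astype(np.float32))
    print(n,'centre mm',np.round(b[0],1),'size',np.round(b[1],1),'ang',round(b[2],1))
    cv2.drawContours(up,[ct],-1,(0,255,0),1);tiles.append(cv2.resize(up,(260,260)))
go('tray_sq_s',(134,207),16,.012);go('tray_sq_l',(181,214),22,.012);go('tray_r_s',(236,212),16,.012)
go('tray_r_l',(341,215),20,.012);go('stackA',(290,218),16,.04);go('stackB',(400,205),16,.04)
o=np.vstack([np.hstack(tiles[:3]),np.hstack(tiles[3:])]);cv2.imwrite('pics/seg.png',o[:,:,::-1])
E
python3 seg.py; python3 - <<'E'
from h import *
c=cam('wrist');print(c['fx'],c['cx'],c['cy'],np.array(c['tool_from_camera']).round(3))
E
```

```text
tray_sq_s centre mm [466.1 372.1] size [62.3 63.7] ang 13.7
tray_sq_l centre mm [448.4 236.5] size [82.1 81.5] ang 15.6
tray_r_s centre mm [453.1  80.1] size [67.9 66.7] ang 0.9
tray_r_l centre mm [ 448.9 -226. ] size [87.5 88.4] ang 17.5
stackA centre mm [435.6 -73.8] size [54.5 57.9] ang 83.0
stackB centre mm [ 477.  -387.2] size [61.9 75.4] ang 18.6
275.6677354427688 256.4149726144012 192.5730612562313 [[ 1.    -0.001  0.    -0.001]
 [ 0.001  0.965  0.263 -0.066]
 [-0.    -0.263  0.965  0.03 ]
 [ 0.     0.     0.     1.   ]]
```

View pics/seg.png

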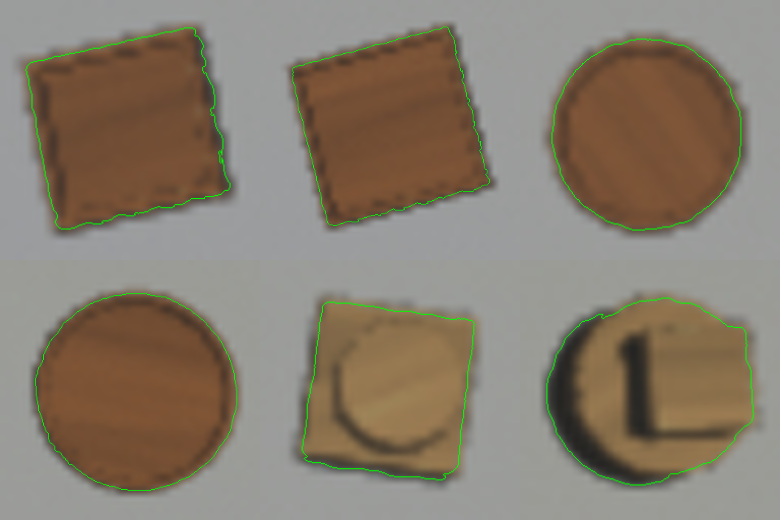

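```bash
cat > plan.py <<'E'
# usage: plan.py x y z yaw_deg ... : rows from the present pose to each target in turn (grasp point height z)
import sys
from h import *
def T(p,R):
    M=np.eye(4);M[:3,:3]=R;M[:3,3]=p;return M
def lg(M):
    from scipy.linalg import logm
    L=np.real(logm(M));return L
def ex(r): return T(np.array(r[:3])/100,Ro.from_rotvec(np.deg2rad(r[3:])).as_matrix())
def plan(M,G):
    from scipy.linalg import expm
    best=min(((G[:3,:3]@Ro.from_euler('z',k,degrees=True).as_matrix()) for k in (0,)),key=lambda R:0)
    L=lg(np.linalg.inv(M)@G)
    for n in range(1,60):
        E=expm(L/n);r=np.r_[E[:3,3]*100,np.rad2deg(Ro.from_matrix(E[:3,:3]).as_rotvec())]
        if np.linalg.norm(r[:3])<=6.0 and np.linalg.norm(r[3:])<=10: break
    r=np.round(r,1);rad=[]
    rows=[]
    for i in range(n-1): M=M@ex(r);rows.append(r);rad.append(np.hypot(*M[:2,3]))
    E=np.linalg.inv(M)@G;q=np.round(np.r_[E[:3,3]*100,np.rad2deg(Ro.from_matrix(E[:3,:3]).as_rotvec())],2)
    print(n-1,'x',(r+0).tolist(),'| last',(q+0).tolist(),'minrad',round(min(rad+[9]),3));return M@ex(q)
if __name__=='__main__':
    s=bot.get_state();M=T(s['tcp_pos'],Ro.from_euler('xyz',s['eef_rot']).as_matrix())
    print('t',round(s['time_s'],2),'tcp',np.round(s['tcp_pos'],4),'rot',np.round(np.rad2deg(s['eef_rot']),2),'F',np.round(s['contact_force'],1),'w',round(s['gripper_width'],4))
    a=np.array(sys.argv[1:],float).reshape(-1,4)
    for x,y,z,w in a:
        M=plan(M,T([x,y,z+.155],Ro.from_euler('xyz',[180,0,w],degrees=True).as_matrix()))
E
python3 plan.py .437 -.074 .17 -7
python3 - <<'E'
from h import *
c=cam('top')
for p in [(291.6,217.4),(405.9,204.1)]: print(world(c,p,.072))
E
```

```text
t 2.25 tcp [0.1436 0.6339 0.4047] rot [180.     0.    77.24] F [-0.2  0.7  0.2] w 0.0856
14 x [-1.5, 5.4, 0.5, 0.0, 0.0, 5.6] | last [-1.56, 5.27, 0.97, 0.0, 0.0, 5.84] minrad 0.454
[ 0.43324519 -0.07798213  0.072     ]
[ 0.47394142 -0.3939709   0.072     ]
```

```bash
python3 -m crank '[-1.5,5.4,0.5,0,0,5.6,-1.5,5.4,0.5,0,0,5.6,-1.5,5.4,0.5,0,0,5.6,-1.5,5.4,0.5,0,0,5.6,-1.5,5.4,0.5,0,0,5.6,-1.5,5.4,0.5,0,0,5.6,-1.5,5.4,0.5,0,0,5.6,-1.5,5.4,0.5,0,0,5.6]' 8.5 30
python3 -m crank '[-1.5,5.4,0.5,0,0,5.6,-1.5,5.4,0.5,0,0,5.6,-1.5,5.4,0.5,0,0,5.6,-1.5,5.4,0.5,0,0,5.6,-1.5,5.4,0.5,0,0,5.6,-1.5,5.4,0.5,0,0,5.6,-1.6,5.3,1,0,0,5.8,0,0,0,0,0,0]'
cat > wr.py <<'E'
# wrist picture with world->pixel; marks predicted outlines. args: png, then triples cx cy z
import sys
from h import *
s=bot.get_state();c=cam('wrist',None)
A=np.array(c['tool_from_camera']);M=np.eye(4);M[:3,:3]=Ro.from_euler('xyz',s['eef_rot']).as_matrix();M[:3,3]=s['tcp_pos']
W=np.linalg.inv(M@A);c['R']=W[:3,:3];c['t']=W[:3,3]
import pickle;pickle.dump(c,open('w.pkl','wb'))
cv2.imwrite('pics/'+sys.argv[1],c['img'][:,:,::-1])
print(s['tcp_pos'],np.rad2deg(s['eef_rot']))
for n in sys.argv[2:]:
    n,z=n.split(',');r=spotter.recognise('wrist',n);q=spotter.mark_of('wrist',n)
    print(n,[(np.round(k['xy'],1).tolist(),round(k['p'],2),world(c,k['xy'],float(z)).round(4).tolist()) for k in (r[:1]+q[:1])])
E
python3 wr.py wA.png pot_round_small,.056 pot_square_large,.02
```

```text
time_s: 3.3
tcp_pos: [0.4377, 0.308, 0.3648]
eef_rot: [3.142, -0.001, 0.563]
contact_force: [0.8, -0.5, 0.3]
gripper_width: 0.0848
time_s: 4.3
tcp_pos: [0.4349, -0.0779, 0.3245]
eef_rot: [3.14, 0.001, -0.13]
contact_force: [1.1, 1.0, -0.5]
gripper_width: 0.0849
[ 0.4348957  -0.07790959  0.32445484] [ 1.79924672e+02  7.12869899e-02 -7.43495763e+00]
pot_round_small [([259.3, 195.1], 0.83, [0.4371, -0.0801, 0.056]), ([257.6, 189.2], 0.89, [0.4363, -0.0745, 0.056])]
pot_square_large [([265.1, 167.8], 0.97, [0.4455, -0.0627, 0.02]), ([261.0, 179.0], 0.92, [0.44, -0.0736, 0.02])]
```

View pics/wA.png

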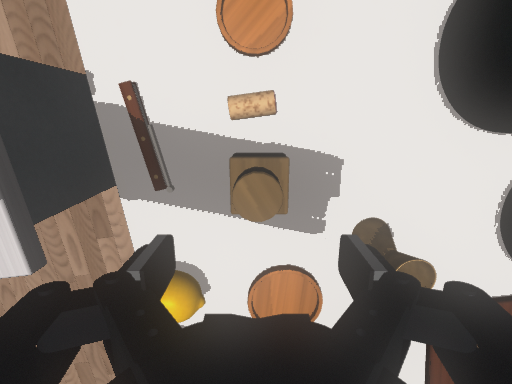

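```bash
python3 - <<'E'
from h import *
import pickle;c=pickle.load(open('w.pkl','rb'))
for p,z in [((257.5,196),.072),((232,194),.072),((282,194),.072),((230,158),.04),((289,158),.04),((289,214),.04),((230,214),.04),((259,186),.04)]: print(p,world(c,p,z).round(4))
up=cv2.resize(c['img'][140:235,205:315],None,fx=6,fy=6,interpolation=cv2.INTER_CUBIC)
cv2.imwrite('pics/wA2.png',cv2.convertScaleAbs(up,alpha=2)[:,:,::-1])
E
python3 plan.py .4335 -.0775 .068 -7.3
```

```text
(257.5, 196) [ 0.4359 -0.0762  0.072 ]
(232, 194) [ 0.415  -0.0717  0.072 ]
(282, 194) [ 0.4565 -0.0771  0.072 ]
(230, 158) [ 0.4143 -0.0457  0.04  ]
(289, 158) [ 0.4685 -0.0528  0.04  ]
(289, 214) [ 0.463  -0.1075  0.04  ]
(230, 214) [ 0.4058 -0.1     0.04  ]
(259, 186) [ 0.4375 -0.0757  0.04  ]
t 4.55 tcp [ 0.4372 -0.0729  0.3249] rot [-1.7997e+02 -4.0000e-02 -6.7900e+00] F [ 0.5  0.1 -0.4] w 0.0849
1 x [-0.2, 0.3, 5.1, 0.0, 0.0, 0.3] | last [-0.12, 0.21, 5.09, -0.03, -0.04, 0.21] minrad 0.441
```

View pics/wA2.png

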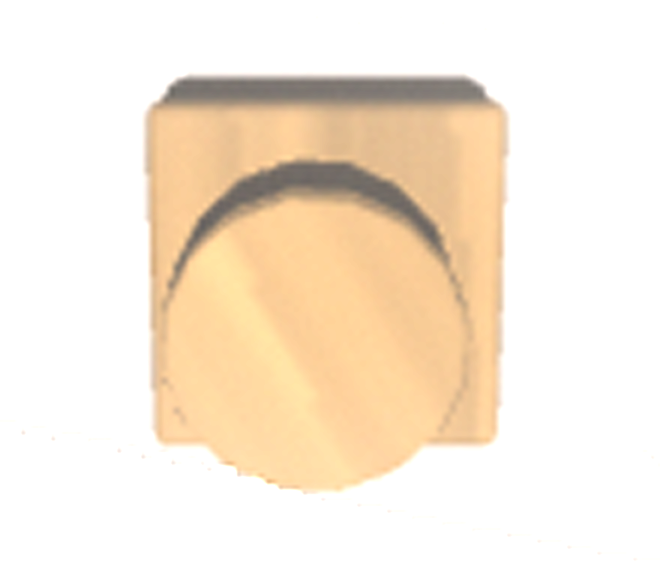

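```bash
python3 wr.py wA3.png; python3 - <<'E'
from h import *
import pickle;c=pickle.load(open('w.pkl','rb'))
# match lids: brown segmentation -> outline of union; get extents
up=cv2.resize(c['img'][130:245,195:325],None,fx=6,fy=6,interpolation=cv2.INTER_CUBIC)
cv2.imwrite('pics/wA4.png',cv2.convertScaleAbs(up,alpha=2)[:,:,::-1])
E
python3 plan.py .4335 -.0775 .068 -7.3
```

```text
[ 0.43724115 -0.07286371  0.32489931] [-1.79968223e+02 -3.89012029e-02 -6.78607511e+00]
t 4.6 tcp [ 0.4372 -0.073   0.3249] rot [-1.7997e+02 -4.0000e-02 -6.7900e+00] F [ 0.4  0.5 -0.3] w 0.0851
1 x [-0.2, 0.2, 5.1, 0.0, 0.0, 0.3] | last [-0.11, 0.3, 5.09, -0.03, -0.04, 0.21] minrad 0.441
```

View pics/wA4.png

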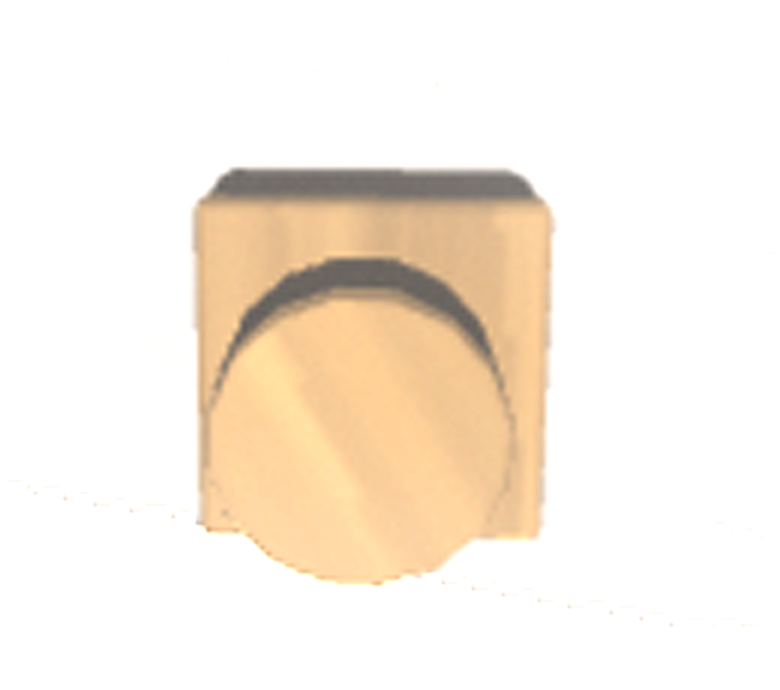

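```bash
python3 - <<'E'
from h import *
import pickle;c=pickle.load(open('w.pkl','rb'))
for p,z in [((255.2,202.7),.072),((257.2,191),.04)]: print(p,world(c,p,z).round(4))
E
```

```text
(255.2, 202.7) [ 0.4361 -0.0765  0.072 ]
(257.2, 191) [ 0.4381 -0.0749  0.04  ]
```

```bash
python3 -m crank '[-0.15,0.4,5.1,0,0,0.5,0,0,4.6,0,0,0.5,0,0,0.5,0,0,0,0,0,0,0,0,0,0,0,0,0,0,0]' 
python3 -m crank '[0,0,0,0,0,0,0,0,0,0,0,0,0,0,0,0,0,0,0,0,0,0,0,0,0,0,0,0,0,0]' 3 40
python3 plan.py .435 -.077 .2 -7.8 .453 .080 .2 10 .453 .08 .034 10
```

```text
time_s: 5.22
tcp_pos: [0.4356, -0.0779, 0.2243]
eef_rot: [-3.141, -0.003, -0.138]
contact_force: [-0.0, -0.0, 0.8]
gripper_width: 0.0851
time_s: 5.85
tcp_pos: [0.4349, -0.078, 0.2234]
eef_rot: [-3.141, -0.001, -0.139]
contact_force: [-1.9, 0.4, 10.9]
gripper_width: 0.0429
t 5.85 tcp [ 0.4349 -0.078   0.2234] rot [-1.7996e+02 -5.0000e-02 -7.9700e+00] F [-1.9  0.4 10.9] w 0.0429
2 x [0.0, 0.0, -4.4, 0.0, 0.0, -0.1] | last [0.01, -0.11, -4.36, -0.04, -0.05, 0.03] minrad 0.442
2 x [0.4, -5.3, 0.0, 0.0, 0.0, -5.9] | last [0.47, -5.2, 0.0, 0.0, 0.0, -6.0] minrad 0.447
2 x [0.0, 0.0, 5.5, 0.0, 0.0, 0.0] | last [0.0, 0.0, 5.6, 0.0, 0.0, 0.0] minrad 0.46
```

```bash
python3 -m crank '[0,0,-1,0,0,0,0,0,-4,0,0,0,0,-0.1,-5,0,0,0,0,0,-3.2,0,0,0,0,0,0,0,0,0]' 
python3 -m crank '[0.4,-5.3,0,0,0,-5.9,0.4,-5.3,0,0,0,-5.9,0.5,-5.2,0,0,0,-6,0,0,0,0,0,0,0,0,0,0,0,0]'
python3 wr.py wB.png tray_round_small,0 pot_round_small,.17; python3 plan.py .453 .080 .2 10  .453 .08 .036 10
```

```text
time_s: 6.48
tcp_pos: [0.4354, -0.0772, 0.357]
eef_rot: [-3.14, -0.005, -0.139]
contact_force: [0.3, -0.8, -1.6]
gripper_width: 0.0426
time_s: 7.1
tcp_pos: [0.453, 0.0793, 0.3539]
eef_rot: [3.141, 0.002, 0.171]
contact_force: [-0.1, -0.3, 0.2]
gripper_width: 0.0429
[0.45298261 0.07926504 0.35392615] [1.79955818e+02 1.01950326e-01 9.78641529e+00]
tray_round_small [([256.1, 177.6], 0.89, [0.4527, 0.075, 0.0])]
pot_round_small [([253.7, 249.8], 0.85, [0.4532, 0.0663, 0.17]), ([254.7, 232.4], 0.88, [0.4519, 0.0778, 0.17])]
t 7.35 tcp [0.4534 0.0788 0.3546] rot [1.7998e+02 1.0000e-02 9.7100e+00] F [-0.5  0.6 -0.5] w 0.0428
0 x [0.0, -0.1, 0.0, 0.0, 0.0, -0.3] | last [-0.02, -0.12, -0.04, 0.02, 0.01, -0.29] minrad 9
2 x [0.0, 0.0, 5.5, 0.0, 0.0, 0.0] | last [0.0, 0.0, 5.4, 0.0, 0.0, 0.0] minrad 0.46
```

View pics/wB.png

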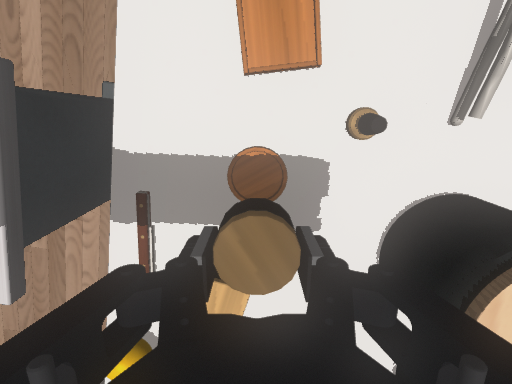

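```bash
python3 - <<'E'
from h import *
import pickle;c=pickle.load(open('w.pkl','rb'))
for p,z in [((257,253),.203),((257.5,174.5),.012)]: print(p,world(c,p,z).round(4))
E
```

```text
(257, 253) [0.4526 0.0815 0.203 ]
(257.5, 174.5) [0.4533 0.0814 0.012 ]
```

```bash
python3 -m crank '[0,0,5.5,0,0,0,0,0,5.5,0,0,0,0,0,4,0,0,0,0,0,1.2,0,0,0,0,0,0,0,0,0,0,0,0.3,0,0,0,0,0,0,0,0,0]' 
```

```text
time_s: 8.22
tcp_pos: [0.454, 0.0801, 0.1907]
eef_rot: [-3.141, -0.002, 0.172]
contact_force: [-0.6, 0.5, -0.5]
gripper_width: 0.0425
```

```bash
python3 -m crank '[0,0,0.15,0,0,0,0,0,0,0,0,0]'; python3 -m crank '[0,0,0.15,0,0,0,0,0,0,0,0,0]' ;python3 -m crank '[0,0,0.15,0,0,0,0,0,0,0,0,0]'
```

```text
time_s: 8.48
tcp_pos: [0.4536, 0.0801, 0.1885]
eef_rot: [-3.141, -0.001, 0.172]
contact_force: [0.2, 0.9, 2.2]
gripper_width: 0.0428
time_s: 8.72
tcp_pos: [0.4537, 0.0799, 0.1883]
eef_rot: [-3.14, -0.0, 0.171]
contact_force: [-6.7, -0.3, 28.2]
gripper_width: 0.0426
time_s: 8.98
tcp_pos: [0.4537, 0.0798, 0.1876]
eef_rot: [-3.14, -0.001, 0.171]
contact_force: [-7.8, -1.8, 40.6]
gripper_width: 0.0426
```

```bash
python3 -m crank '[0,0,-0.2,0,0,0,0,0,0,0,0,0,0,0,0,0,0,0,0,0,0,0,0,0]' 8.5 
python3 -m crank '[0,0,-4,0,0,0,0,0,-6,0,0,0,0,0,-5,0,0,0,0,0,0,0,0,0]'
python3 plan.py .438 -.0755 .18 -7.8 .438 -.0755 .03 -7.8;python3 wr.py wC.png pot_round_small,.005 tray_round_small,0
```

```text
time_s: 9.48
tcp_pos: [0.4534, 0.0799, 0.187]
eef_rot: [3.141, 0.0, 0.172]
contact_force: [0.1, 0.1, 0.3]
gripper_width: 0.0854
time_s: 9.98
tcp_pos: [0.4548, 0.0801, 0.3403]
eef_rot: [-3.14, -0.007, 0.172]
contact_force: [0.4, 0.6, 0.3]
gripper_width: 0.0852
t 9.97 tcp [0.4548 0.0801 0.3403] rot [-179.91   -0.39    9.84] F [0.4 0.6 0.3] w 0.0852
2 x [-0.9, 5.2, 0.2, 0.0, -0.1, 5.9] | last [-0.97, 5.07, 0.09, -0.15, -0.16, 5.84] minrad 0.45
2 x [0.0, 0.0, 5.0, 0.0, 0.0, 0.0] | last [0.0, 0.0, 5.0, 0.0, 0.0, 0.0] minrad 0.444
[0.45477455 0.08011669 0.34030209] [-179.91374224   -0.38882988    9.83533665]
pot_round_small [([253.5, 181.6], 0.56, [0.4544, 0.076, 0.005]), ([254.1, 178.8], 0.9, [0.4546, 0.0793, 0.005])]
tray_round_small [([249.2, 163.5], 0.81, [0.4463, 0.0948, 0.0])]
```

View pics/wC.png

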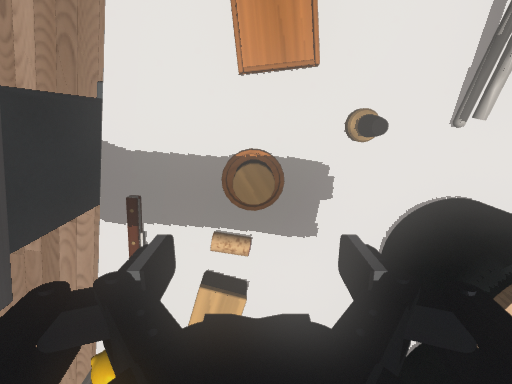

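The small round pot sits in its tray at (253,180). Next is the large square pot.

```bash
python3 -m crank '[-0.9,5.2,0.2,0,0,5.9,-0.9,5.2,0.2,0,0,5.9,-1,5.1,0.1,0,0,5.8,0,0,0,0,0,0,0,0,0,0,0,0]'
cat > lid.py <<'E'
# brown lid centre near pixel in wrist picture: args cx cy z half
import sys,pickle
from h import *
c=pickle.load(open('w.pkl','rb'));x,y=map(int,sys.argv[1:3]);z=float(sys.argv[3]);r=int(sys.argv[4]);S=6
up=cv2.resize(c['img'][y-r:y+r,x-r:x+r],None,fx=S,fy=S,interpolation=cv2.INTER_CUBIC)
h=cv2.cvtColor(up,cv2.COLOR_RGB2HSV)
m=((h[...,1]>60)&(h[...,2]>50)).astype(np.uint8)
m=cv2.morphologyEx(m,cv2.MORPH_CLOSE,np.ones((9,9)));m=cv2.morphologyEx(m,cv2.MORPH_OPEN,np.ones((25,25)))
n,l,st,ce=cv2.connectedComponentsWithStats(m);k=l[r*S,r*S]
ct=max(cv2.findContours((l==k).astype(np.uint8),0,2)[0],key=cv2.contourArea)
P=np.array([world(c,((p[0]+.5)/S-.5+x-r,(p[1]+.5)/S-.5+y-r),z)[:2] for p in ct[:,0]])
b=cv2.minAreaRect((P*1000).astype(np.float32));print('comp',k,np.round(b[0],1),np.round(b[1],1),round(b[2],1))
cv2.drawContours(up,[ct],-1,(0,255,0),1);cv2.imwrite('pics/lid.png',up[:,:,::-1])
E
python3 wr.py wD.png pot_square_large,.0 ; python3 lid.py 257 191 .04 45;python3 plan.py .438 -.0755 .03 -7.8
```

```text
time_s: 10.85
tcp_pos: [0.4362, -0.0755, 0.3315]
eef_rot: [3.141, 0.002, -0.135]
contact_force: [-0.4, -0.3, 0.4]
gripper_width: 0.0851
[ 0.43621504 -0.0755219   0.3314536 ] [ 1.79986570e+02  9.18747553e-02 -7.73118503e+00]
pot_square_large [([257.8, 188.5], 0.63, [0.4359, -0.0872, 0.0]), ([257.0, 183.0], 0.62, [0.4358, -0.0808, 0.0])]
comp 1 [437.5 -75.6] [56.  55.6] 82.6
t 11.0 tcp [ 0.4366 -0.0747  0.3318] rot [-1.7999e+02  4.0000e-02 -7.6100e+00] F [-0.4  0.2  0.2] w 0.085
2 x [0.1, 0.0, 4.9, 0.0, 0.0, 0.1] | last [-0.04, 0.06, 4.88, -0.01, 0.04, -0.01] minrad 0.444
```

```bash
python3 -m crank '[0.1,0,5,0,0,0,0,0.1,5,0,0,0,0,0,4.2,0,0,0,0,0,0.5,0,0,0,0,0,0,0,0,0]' 
python3 -m crank '[0,0,0,0,0,0,0,0,0,0,0,0,0,0,0,0,0,0,0,0,0,0,0,0]' 4.5 40
python3 -m crank '[0,0,-1,0,0,0,0,0,-5,0,0,0,0,0,-5,0,0,0,0,0,-4,0,0,0,0,0,0,0,0,0]' 
python3 plan.py .448 .237 .18 15.5
```

```text
time_s: 11.62
tcp_pos: [0.4376, -0.0768, 0.1858]
eef_rot: [-3.141, -0.0, -0.135]
contact_force: [0.7, 0.4, 0.5]
gripper_width: 0.0848
time_s: 12.12
tcp_pos: [0.4378, -0.077, 0.1866]
eef_rot: [-3.141, -0.002, -0.135]
contact_force: [-1.3, -0.0, 8.5]
gripper_width: 0.0555
time_s: 12.75
tcp_pos: [0.438, -0.0772, 0.3381]
eef_rot: [-3.14, -0.006, -0.135]
contact_force: [-0.2, -0.3, -1.1]
gripper_width: 0.0552
t 12.75 tcp [ 0.438  -0.0772  0.3381] rot [-179.89   -0.36   -7.75] F [-0.2 -0.3 -1.1] w 0.0552
5 x [0.3, -5.3, 0.1, 0.0, -0.1, -3.9] | last [0.56, -5.04, -0.14, -0.07, 0.12, -3.75] minrad 0.449
```

```bash
python3 -m crank '[0.3,-5.3,0.1,0,0,-3.9,0.3,-5.3,0.1,0,0,-3.9,0.3,-5.3,0.1,0,0,-3.9,0.3,-5.3,0.1,0,0,-3.9,0.3,-5.3,0.1,0,0,-3.9,0.5,-5,-0.1,0,0,-3.8,0,0,0,0,0,0,0,0,0,0,0,0]'
python3 wr.py wE.png pot_square_large,.18 tray_square_large,0;python3 plan.py .448 .236 .037 15.5
```

```text
time_s: 13.75
tcp_pos: [0.4462, 0.2359, 0.3304]
eef_rot: [3.141, 0.002, 0.271]
contact_force: [-1.0, -0.4, -1.2]
gripper_width: 0.0551
[0.44622433 0.23593882 0.33043604] [1.79941504e+02 9.86126232e-02 1.55128143e+01]
pot_square_large [([254.1, 249.3], 0.87, [0.4436, 0.2399, 0.18]), ([256.6, 232.0], 0.97, [0.4424, 0.2488, 0.18])]
tray_square_large [([259.4, 162.4], 0.91, [0.444, 0.2539, 0.0]), ([259.4, 177.5], 0.95, [0.4486, 0.2376, 0.0])]
t 14.0 tcp [0.4469 0.2356 0.3311] rot [1.7998e+02 1.0000e-02 1.5420e+01] F [ 0.7 -0.2 -1.4] w 0.0554
2 x [0.0, 0.0, 4.6, 0.0, 0.0, 0.0] | last [0.12, -0.01, 4.71, 0.02, 0.01, -0.08] minrad 0.505
```

View pics/wE.png

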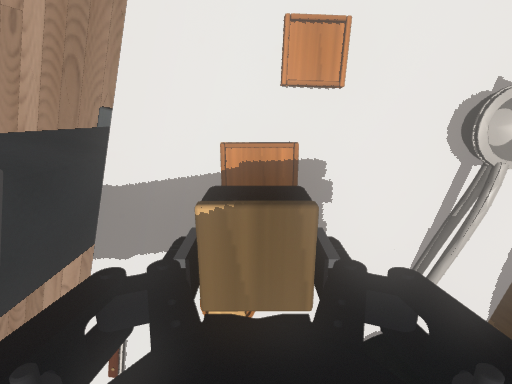

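```bash
python3 - <<'E'
from h import *
import pickle;c=pickle.load(open('w.pkl','rb'))
print(world(c,(257,257),.184).round(4)); e=world(c,(259.5,142),.012);a=np.deg2rad(15.5);print(e-.041*np.array([-np.sin(a),np.cos(a),0]))
E
```

```text
[0.4455 0.2384 0.184 ]
[0.44872998 0.23662614 0.012     ]
```

```bash
python3 -m crank '[0.2,0.15,5,0,0,0,0,0,5,0,0,0,0,0,3,0,0,0,0,0,0.6,0,0,0,0,0,0,0,0,0]'; python3 -m crank '[0,0,0.2,0,0,0,0,0,0,0,0,0]';python3 -m crank '[0,0,0.15,0,0,0,0,0,0,0,0,0]'
```

```text
time_s: 14.62
tcp_pos: [0.4495, 0.2356, 0.1958]
eef_rot: [3.142, -0.001, 0.27]
contact_force: [0.7, 0.9, -0.8]
gripper_width: 0.0552
time_s: 14.88
tcp_pos: [0.4494, 0.236, 0.1941]
eef_rot: [-3.141, -0.002, 0.271]
contact_force: [0.2, -0.3, -1.3]
gripper_width: 0.0552
time_s: 15.12
tcp_pos: [0.449, 0.2358, 0.1918]
eef_rot: [-3.142, -0.0, 0.271]
contact_force: [-0.3, 0.1, -1.8]
gripper_width: 0.0557
```

```bash
python3 -m crank '[0,0,0.15,0,0,0,0,0,0,0,0,0]'
python3 -m crank '[0,0,0,0,0,0,0,0,0,0,0,0,0,0,0,0,0,0]' 8.5 
python3 -m crank '[0,0,-4,0,0,0,0,0,-6,0,0,0,0,0,-5,0,0,0,0,0,0,0,0,0,0,0,0,0,0,0]'
python3 wr.py wF.png pot_square_large,.005 tray_square_large,0; python3 plan.py .474 -.392 .18 -50 .474 -.392 .18 0 .474 -.392 .18 -20
```

```text
time_s: 15.38
tcp_pos: [0.4491, 0.2357, 0.1916]
eef_rot: [-3.141, 0.0, 0.271]
contact_force: [-5.4, -2.8, 19.4]
gripper_width: 0.055
time_s: 15.75
tcp_pos: [0.449, 0.2357, 0.1901]
eef_rot: [3.141, 0.0, 0.271]
contact_force: [0.5, -0.4, 0.4]
gripper_width: 0.0849
time_s: 16.38
tcp_pos: [0.4486, 0.2358, 0.3397]
eef_rot: [-3.142, 0.001, 0.272]
contact_force: [0.7, -0.7, 0.4]
gripper_width: 0.0849
[0.44857071 0.23577366 0.33971684] [-1.79999284e+02  4.32549515e-02  1.55565227e+01]
pot_square_large [([257.4, 184.4], 0.93, [0.4514, 0.2286, 0.005]), ([256.6, 179.1], 0.87, [0.4489, 0.2343, 0.005])]
tray_square_large [([256.7, 151.2], 0.9, [0.4407, 0.2641, 0.0])]
t 16.62 tcp [0.4487 0.2356 0.3391] rot [1.7994e+02 1.2000e-01 1.5530e+01] F [-0.8 -0.6 -0.1] w 0.0849
11 x [1.6, 5.3, 0.0, 0.0, 0.0, 5.5] | last [1.74, 5.08, 0.5, 0.13, 0.0, 5.03] minrad 0.514
4 x [0.0, 0.0, 0.0, 0.0, 0.0, -10.0] | last [0.0, 0.01, 0.0, 0.0, 0.0, -10.0] minrad 0.615
2 x [0.0, 0.0, 0.0, 0.0, 0.0, 6.7] | last [0.0, 0.0, 0.0, 0.0, 0.0, 6.6] minrad 0.615
```

View pics/wF.png

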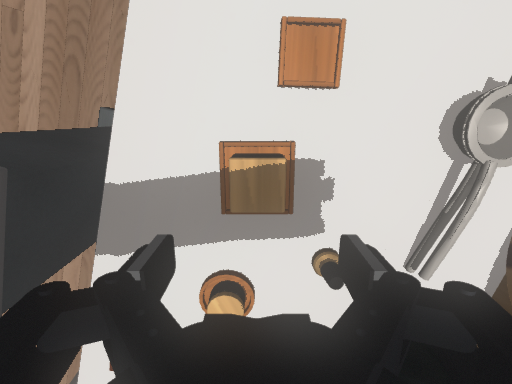

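```bash
python3 plan.py .474 -.392 .18 0
```

```text
t 16.62 tcp [0.4487 0.2356 0.3391] rot [1.7994e+02 1.2000e-01 1.5530e+01] F [-0.8 -0.6 -0.1] w 0.0849
10 x [-0.6, 5.7, 0.0, 0.0, 0.0, 1.4] | last [-0.83, 5.65, 0.5, 0.08, 0.1, 1.53] minrad 0.477
```

```bash
python3 -m crank '[-0.6,5.7,0,0,0,1.4,-0.6,5.7,0,0,0,1.4,-0.6,5.7,0,0,0,1.4,-0.6,5.7,0,0,0,1.4,-0.6,5.7,0,0,0,1.4,-0.6,5.7,0,0,0,1.4,-0.6,5.7,0,0,0,1.4,-0.6,5.7,0,0,0,1.4]'
python3 -m crank '[-0.6,5.7,0,0,0,1.4,-0.6,5.7,0,0,0,1.4,-0.8,5.7,0.4,0,0,1.5,0,0,0,0,0,0,0,0,0,0,0,0,0,0,0,0,0,0]'
python3 wr.py wG.png pot_square_small,.04 pot_round_large,0
python3 - <<'E'
from h import *
import pickle;c=pickle.load(open('w.pkl','rb'))
u,v=map(int,proj(c,(.475,-.39,.05)));print(u,v)
up=cv2.resize(c['img'][v-60:v+60,u-60:u+60],None,fx=5,fy=5,interpolation=cv2.INTER_CUBIC)
cv2.imwrite('pics/wG2.png',cv2.convertScaleAbs(up,alpha=1.3)[:,:,::-1])
E
```

```text
time_s: 17.62
tcp_pos: [0.4858, -0.2223, 0.3396]
eef_rot: [-3.141, 0.001, 0.075]
contact_force: [0.2, 1.6, -0.6]
gripper_width: 0.0847
time_s: 18.38
tcp_pos: [0.4755, -0.3907, 0.3357]
eef_rot: [-3.14, 0.0, 0.003]
contact_force: [0.0, 0.2, 0.1]
gripper_width: 0.0853
[ 0.47547179 -0.39068902  0.33574852] [-1.79917278e+02  1.27449846e-02  1.71957737e-01]
pot_square_small [([255.8, 199.7], 0.66, [0.4749, -0.4043, 0.04]), ([258.9, 191.8], 0.94, [0.478, -0.3961, 0.04])]
pot_round_large [([259.5, 171.9], 0.87, [0.479, -0.3836, 0.0]), ([257.2, 180.7], 0.84, [0.4764, -0.3937, 0.0])]
255 188
```

View pics/wG2.png

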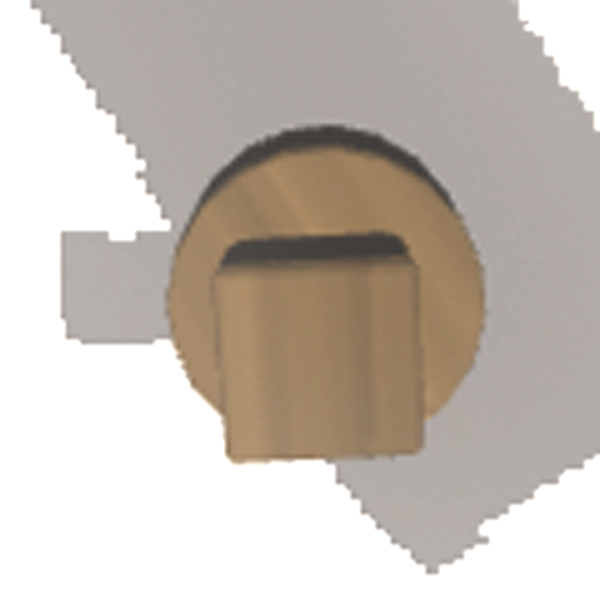

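```bash
python3 - <<'E'
from h import *
import pickle;c=pickle.load(open('w.pkl','rb'))
f=lambda u,v:((u+.5)/5-.5+195,(v+.5)/5-.5+128)
print('small',[world(c,f(*p),.072).round(4)[:2].tolist() for p in [(321,361),(217,268),(416,262),(228,460),(424,452)]])
print('round',[world(c,f(*p),.04).round(4)[:2].tolist() for p in [(168,300),(485,300),(330,146)]])
E
python3 plan.py .476 -.393 .068 2.3
```

```text
small [[0.4777, -0.3949], [0.4595, -0.378], [0.4941, -0.3769], [0.4609, -0.4136], [0.4963, -0.412]]
round [[0.4475, -0.3919], [0.5105, -0.3917], [0.4795, -0.3611]]
t 18.62 tcp [ 0.4751 -0.3916  0.3363] rot [-1.7999e+02 -2.0000e-02  1.1000e-01] F [-0.5 -0.3 -0.1] w 0.0851
1 x [0.0, 0.1, 5.7, 0.0, 0.0, -1.1] | last [0.08, 0.05, 5.63, -0.01, -0.02, -1.09] minrad 0.616
```

```bash
python3 -m crank '[0.25,0.3,5.3,0,0,-1.2,0,0,5,0,0,-1.1,0,0,1,0,0,0,0,0,0,0,0,0,0,0,0,0,0,0]' 
python3 -m crank '[0,0,0,0,0,0,0,0,0,0,0,0,0,0,0,0,0,0,0,0,0,0,0,0,0,0,0,0,0,0]' 2.5 40
python3 -m crank '[0,0,-1,0,0,0,0,0,-4,0,0,0,0,0,-5,0,0,0,0,0,-3,0,0,0,0,0,0,0,0,0]' 
python3 plan.py .466 .372 .2 13.7
```

```text
time_s: 19.25
tcp_pos: [0.4779, -0.3961, 0.2254]
eef_rot: [3.139, -0.003, 0.041]
contact_force: [0.2, 1.1, 0.9]
gripper_width: 0.0849
time_s: 19.88
tcp_pos: [0.4775, -0.3955, 0.2238]
eef_rot: [3.141, -0.001, 0.041]
contact_force: [-1.2, -0.8, 5.2]
gripper_width: 0.0351
time_s: 20.5
tcp_pos: [0.4776, -0.396, 0.3559]
eef_rot: [3.139, -0.004, 0.041]
contact_force: [-0.3, -0.4, -1.8]
gripper_width: 0.0352
t 20.5 tcp [ 0.4776 -0.396   0.3559] rot [179.84  -0.22   2.33] F [-0.3 -0.4 -1.8] w 0.0352
12 x [0.7, -5.9, 0.0, 0.0, 0.0, -0.9] | last [0.76, -5.58, -0.12, 0.2, -0.18, -0.57] minrad 0.491
```

```bash
python3 -m crank '[0.7,-5.9,0,0,0,-0.9,0.7,-5.9,0,0,0,-0.9,0.7,-5.9,0,0,0,-0.9,0.7,-5.9,0,0,0,-0.9,0.7,-5.9,0,0,0,-0.9,0.7,-5.9,0,0,0,-0.9,0.7,-5.9,0,0,0,-0.9,0.7,-5.9,0,0,0,-0.9]'
python3 -m crank '[0.7,-5.9,0,0,0,-0.9,0.7,-5.9,0,0,0,-0.9,0.7,-5.9,0,0,0,-0.9,0.7,-5.9,0,0,0,-0.9,0.7,-5.6,0,0,0,-0.6,0,0,0,0,0,0,0,0,0,0,0,0,0,0,0,0,0,0]'
python3 wr.py wH.png pot_square_small,.18 tray_square_small,0; python3 plan.py .466 .372 .037 13.7
```

```text
time_s: 21.5
tcp_pos: [0.4869, 0.0815, 0.3523]
eef_rot: [3.141, 0.002, 0.167]
contact_force: [0.5, -0.0, -0.8]
gripper_width: 0.0353
time_s: 22.5
tcp_pos: [0.4653, 0.371, 0.3528]
eef_rot: [3.14, 0.001, 0.237]
contact_force: [0.4, 0.3, -0.6]
gripper_width: 0.0352
[0.46527487 0.37100241 0.35277491] [1.79932225e+02 4.94382922e-02 1.35905821e+01]
pot_square_small [([253.6, 249.6], 0.58, [0.4652, 0.3637, 0.18]), ([255.7, 233.6], 0.8, [0.464, 0.3735, 0.18])]
tray_square_small [([255.2, 175.0], 0.84, [0.4637, 0.3697, 0.0]), ([254.1, 172.1], 0.78, [0.4616, 0.3728, 0.0])]
t 22.75 tcp [0.4651 0.3721 0.3533] rot [-180.      0.     13.68] F [ 0.  -0.2 -0.3] w 0.0354
2 x [0.0, 0.0, 5.4, 0.0, 0.0, 0.0] | last [0.09, 0.04, 5.33, 0.0, 0.0, -0.02] minrad 0.596
```

View pics/wH.png

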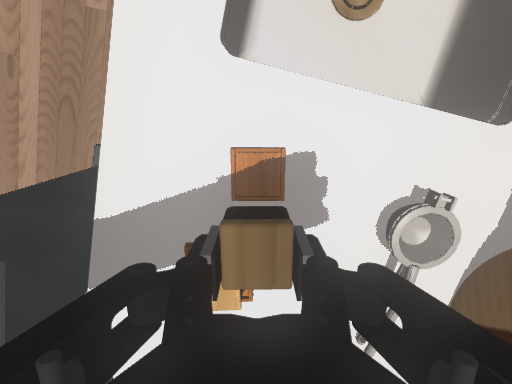

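```bash
python3 - <<'E'
from h import *
import pickle;c=pickle.load(open('w.pkl','rb'))
print(world(c,(257,254),.2005).round(4),world(c,(258,174),.012).round(4))
E
python3 -m crank '[0.1,0,5.5,0,0,0,0,0,5.5,0,0,0,0,0,4,0,0,0,0,0,1,0,0,0,0,0,0,0,0,0]'; python3 -m crank '[0,0,0.2,0,0,0,0,0,0,0,0,0]'
```

```text
[0.4651 0.372  0.2005] [0.4661 0.374  0.012 ]
time_s: 23.38
tcp_pos: [0.4663, 0.373, 0.1937]
eef_rot: [-3.142, -0.0, 0.239]
contact_force: [0.7, 0.6, -0.5]
gripper_width: 0.0353
time_s: 23.62
tcp_pos: [0.4663, 0.3734, 0.1926]
eef_rot: [-3.14, -0.002, 0.24]
contact_force: [0.5, -0.9, 0.6]
gripper_width: 0.0354
```

```bash
python3 -m crank '[0,0,0.2,0,0,0,0,0,0,0,0,0]';python3 -m crank '[0,0,0.15,0,0,0,0,0,0,0,0,0]'
```

```text
time_s: 23.88
tcp_pos: [0.4658, 0.373, 0.1894]
eef_rot: [-3.141, -0.0, 0.24]
contact_force: [0.9, 0.4, -0.7]
gripper_width: 0.0353
time_s: 24.12
tcp_pos: [0.466, 0.373, 0.1888]
eef_rot: [-3.141, 0.0, 0.24]
contact_force: [-2.8, -1.8, 10.7]
gripper_width: 0.0351
```

```bash
python3 -m crank '[0,0,0,0,0,0,0,0,0,0,0,0,0,0,0,0,0,0,0,0,0,0,0,0]' 8.5 
python3 -m crank '[0,0,-4,0,0,0,0,0,-6,0,0,0,0,0,-5,0,0,0,0,0,0,0,0,0,0,0,0,0,0,0]'
python3 wr.py wI.png pot_square_small,.005; python3 lid.py 256 178 .037 35; python3 plan.py .479 -.392 .185 2
```

```text
time_s: 24.62
tcp_pos: [0.4658, 0.373, 0.1876]
eef_rot: [3.141, 0.0, 0.24]
contact_force: [0.6, 0.3, 0.5]
gripper_width: 0.085
time_s: 25.25
tcp_pos: [0.4654, 0.3729, 0.3372]
eef_rot: [3.141, 0.001, 0.24]
contact_force: [-0.2, 0.1, -1.1]
gripper_width: 0.0853
[0.46540599 0.37290186 0.33716338] [1.79993102e+02 4.80683048e-02 1.37479574e+01]
pot_square_small [([255.8, 182.0], 0.71, [0.4654, 0.3685, 0.005]), ([255.8, 178.9], 0.65, [0.4646, 0.372, 0.005])]
comp 1 [464.3 378.6] [56.6 56.9] 13.7
t 25.4 tcp [0.4653 0.3727 0.3362] rot [1.7992e+02 1.4000e-01 1.3740e+01] F [ 0.2 -0.2  0.2] w 0.0854
12 x [-0.7, 5.8, 0.0, 0.0, 0.0, 0.9] | last [-1.29, 6.45, -0.23, 0.11, 0.12, 0.94] minrad 0.494
```

View pics/lid.png

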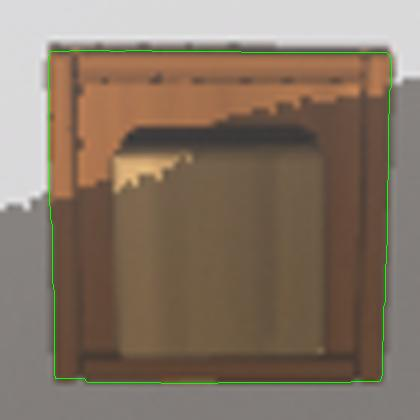

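The small square pot is well inside its tray. Last comes the large round pot.

```bash
python3 -m crank '[-0.7,5.8,0,0,0,0.9,-0.7,5.8,0,0,0,0.9,-0.7,5.8,0,0,0,0.9,-0.7,5.8,0,0,0,0.9,-0.7,5.8,0,0,0,0.9,-0.7,5.8,0,0,0,0.9,-0.7,5.8,0,0,0,0.9,-0.7,5.8,0,0,0,0.9]'
python3 -m crank '[-0.7,5.8,0,0,0,0.9,-0.7,5.8,0,0,0,0.9,-0.7,5.8,0,0,0,0.9,-0.7,5.8,0,0,0,0.9,-1.1,5.8,0,0,0,0.9,-0.2,0.6,-0.2,0,0,0,0,0,0,0,0,0,0,0,0,0,0,0]'
python3 wr.py wJ.png pot_round_large,0; python3 lid.py 258 189 .04 50; python3 plan.py .479 -.392 .03 2
```

```text
time_s: 26.4
tcp_pos: [0.4956, -0.0949, 0.3369]
eef_rot: [3.142, 0.001, 0.114]
contact_force: [0.8, 0.3, 0.0]
gripper_width: 0.085
time_s: 27.4
tcp_pos: [0.4801, -0.3893, 0.339]
eef_rot: [-3.14, 0.0, 0.038]
contact_force: [0.1, 0.4, -0.4]
gripper_width: 0.0852
[ 0.48008011 -0.38933064  0.33898041] [-1.79893415e+02  2.75235151e-02  2.17637838e+00]
pot_round_large [([251.8, 187.7], 0.83, [0.4751, -0.4015, 0.0]), ([254.9, 184.1], 0.87, [0.4786, -0.3971, 0.0])]
comp 1 [ 479.  -392.5] [62.7 62.9] 2.1
t 27.55 tcp [ 0.48   -0.3898  0.3395] rot [-179.95   -0.      2.16] F [-0.2  0.2 -0. ] w 0.0847
2 x [0.0, 0.1, 5.2, 0.0, 0.0, 0.1] | last [-0.11, 0.03, 5.05, -0.05, 0.0, -0.04] minrad 0.619
```

```bash
python3 - <<'E'
from h import *
s=bot.get_state();print(np.round(s['joint_pos'],2))
E
```

```text
[ 0.21  0.62  0.57  1.71 -0.4   0.94  0.98]
```

```bash
python3 -m crank '[-0.1,0.25,5.4,0,0,0,0,0,5.5,0,0,0,0,0,4,0,0,0,0,0,0.5,0,0,0,0,0,0,0,0,0]' 
python3 -m crank '[0,0,0,0,0,0,0,0,0,0,0,0,0,0,0,0,0,0,0,0,0,0,0,0]' 5.2 40
python3 -m crank '[0,0,-1,0,0,0,0,0,-5,0,0,0,0,0,-5,0,0,0,0,0,-4,0,0,0,0,0,0,0,0,0]' 
python3 plan.py .449 -.226 .185 2
```

```text
time_s: 28.18
tcp_pos: [0.4789, -0.3939, 0.1868]
eef_rot: [3.141, -0.001, 0.036]
contact_force: [0.3, 0.2, 0.3]
gripper_width: 0.0849
time_s: 28.68
tcp_pos: [0.4791, -0.3944, 0.188]
eef_rot: [3.14, -0.003, 0.036]
contact_force: [-0.4, 1.1, 5.8]
gripper_width: 0.0627
time_s: 29.3
tcp_pos: [0.479, -0.3948, 0.34]
eef_rot: [3.137, -0.006, 0.035]
contact_force: [0.2, 0.8, -2.8]
gripper_width: 0.0626
t 29.3 tcp [ 0.479  -0.3948  0.34  ] rot [179.76  -0.34   2.02] F [ 0.2  0.8 -2.8] w 0.0626
2 x [-0.8, -5.7, 0.0, 0.1, -0.1, 0.0] | last [-0.8, -5.57, -0.06, 0.04, -0.14, 0.02] minrad 0.538
```

```bash
python3 -m crank '[-0.8,-5.7,0,0,0,0,-0.8,-5.7,0,0,0,0,-0.8,-5.5,0,0,0,0,0,0,0,0,0,0,0,0,0,0,0,0,0,0,0,0,0,0]'
python3 wr.py wK.png pot_round_large,.17 tray_round_large,0;python3 plan.py .449 -.226 .037 2
```

```text
time_s: 30.05
tcp_pos: [0.4483, -0.227, 0.3357]
eef_rot: [3.141, -0.0, 0.034]
contact_force: [1.0, -0.8, -2.2]
gripper_width: 0.0626
[ 0.44827275 -0.22695815  0.33567763] [ 1.79944347e+02 -1.16286213e-03  1.93000293e+00]
pot_round_large [([253.1, 246.4], 0.73, [0.4466, -0.2285, 0.17]), ([253.5, 226.6], 0.77, [0.4465, -0.2171, 0.17])]
tray_round_large [([256.0, 163.9], 0.73, [0.4474, -0.2116, 0.0]), ([255.6, 181.9], 0.7, [0.4476, -0.2322, 0.0])]
t 30.3 tcp [ 0.4483 -0.2263  0.3356] rot [1.7998e+02 1.0000e-02 1.9700e+00] F [-0.1  0.8 -1.7] w 0.0628
2 x [0.0, 0.0, 4.8, 0.0, 0.0, 0.0] | last [0.07, -0.04, 4.76, 0.02, 0.01, -0.03] minrad 0.502
```

View pics/wK.png

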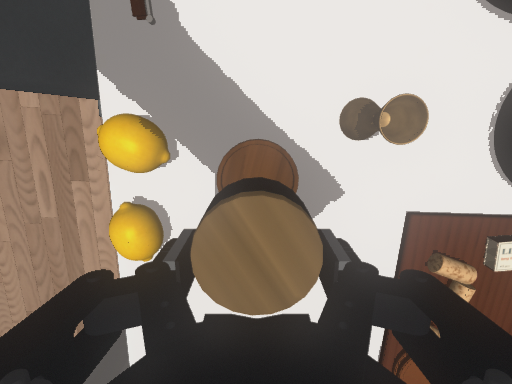

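```bash
python3 - <<'E'
from h import *
import pickle;c=pickle.load(open('w.pkl','rb'))
print(world(c,(256.5,252),.188).round(4),world(c,(257,139),.012).round(4)-[0,.045,0])
E
python3 -m crank '[0.1,0,5,0,0,0,0,0,5,0,0,0,0,0,3,0,0,0,0,0,0.9,0,0,0,0,0,0,0,0,0]'; python3 -m crank '[0,0,0.2,0,0,0,0,0,0,0,0,0]'
```

```text
[ 0.4483 -0.2225  0.188 ] [ 0.4476 -0.2283  0.012 ]
time_s: 30.92
tcp_pos: [0.4495, -0.2261, 0.1969]
eef_rot: [3.141, -0.0, 0.035]
contact_force: [0.7, 0.6, -0.8]
gripper_width: 0.0624
time_s: 31.18
tcp_pos: [0.4498, -0.2258, 0.1956]
eef_rot: [3.141, -0.002, 0.036]
contact_force: [0.2, 0.6, -1.4]
gripper_width: 0.0627
```

```bash
python3 -m crank '[-0.1,0.3,0,0,0,0,0,0,0.2,0,0,0,0,0,0,0,0,0]';python3 -m crank '[0,0,0.15,0,0,0,0,0,0,0,0,0]'
```

```text
time_s: 31.55
tcp_pos: [0.4486, -0.2291, 0.193]
eef_rot: [3.141, -0.001, 0.035]
contact_force: [-1.0, -0.5, 2.4]
gripper_width: 0.0629
time_s: 31.8
tcp_pos: [0.4485, -0.2293, 0.1928]
eef_rot: [-3.141, -0.001, 0.035]
contact_force: [-6.1, 2.1, 23.9]
gripper_width: 0.0627
```

```bash
python3 -m crank '[0,0,0,0,0,0,0,0,0,0,0,0,0,0,0,0,0,0]' 8.5 
python3 -m crank '[0,0,-4,0,0,0,0,0,-6,0,0,0,0,0,-6,0,0,0,0,0,-3,0,0,0,0,0,0,0,0,0,0,0,0,0,0,0]'
python3 wr.py wL.png pot_round_large,.005; python3 - <<'E'
from h import *
import pickle;c=pickle.load(open('w.pkl','rb'))
a=cv2.resize(c['img'][110:250,180:330],(390,364),interpolation=cv2.INTER_CUBIC)
t=cam('top')
for n in N: 
    r=spotter.mark_of('top',n);print(n,[(np.round(q['xy']).tolist(),round(q['p'],2),world(t,q['xy'],0.005).round(3)[:2].tolist()) for q in r[:1]])
b=cv2.resize(t['img'][160:250,110:420],(790,229),interpolation=cv2.INTER_CUBIC)
o=np.zeros((593,790,3),np.uint8);o[:364,:390]=a;o[364:]=b
s=cam('side');o[:364,400:]=cv2.resize(s['img'][150:330,110:420],(390,364));cv2.imwrite('pics/fin.png',o[:,:,::-1])
E
```

```text
time_s: 32.17
tcp_pos: [0.4485, -0.2286, 0.191]
eef_rot: [-3.142, 0.0, 0.036]
contact_force: [-0.6, 0.2, 1.0]
gripper_width: 0.085
time_s: 32.92
tcp_pos: [0.4482, -0.2283, 0.3803]
eef_rot: [-3.141, 0.001, 0.036]
contact_force: [-0.6, -0.1, -1.0]
gripper_width: 0.085
[ 0.44819751 -0.22825738  0.38025209] [-1.79959775e+02  7.43367895e-02  2.05706034e+00]
pot_round_large [([255.3, 175.4], 0.87, [0.4466, -0.2336, 0.005]), ([253.2, 171.0], 0.94, [0.4437, -0.228, 0.005])]
pot_round_large [([342.0, 216.0], 0.59, [0.446, -0.228])]
pot_square_large [([179.0, 216.0], 0.84, [0.44, 0.24])]
pot_round_small [([238.0, 214.0], 0.63, [0.448, 0.072])]
pot_square_small [([236.0, 214.0], 0.64, [0.449, 0.076])]
tray_round_large [([341.0, 219.0], 0.59, [0.437, -0.225])]
tray_square_large [([232.0, 212.0], 0.7, [0.453, 0.088])]
tray_round_small [([232.0, 214.0], 0.71, [0.449, 0.089])]
tray_square_small [([133.0, 210.0], 0.7, [0.458, 0.374])]
jigger [([339.0, 217.0], 0.66, [0.444, -0.22])]
stopper [([208.0, 178.0], 0.51, [0.554, 0.162])]
```

View pics/fin.png

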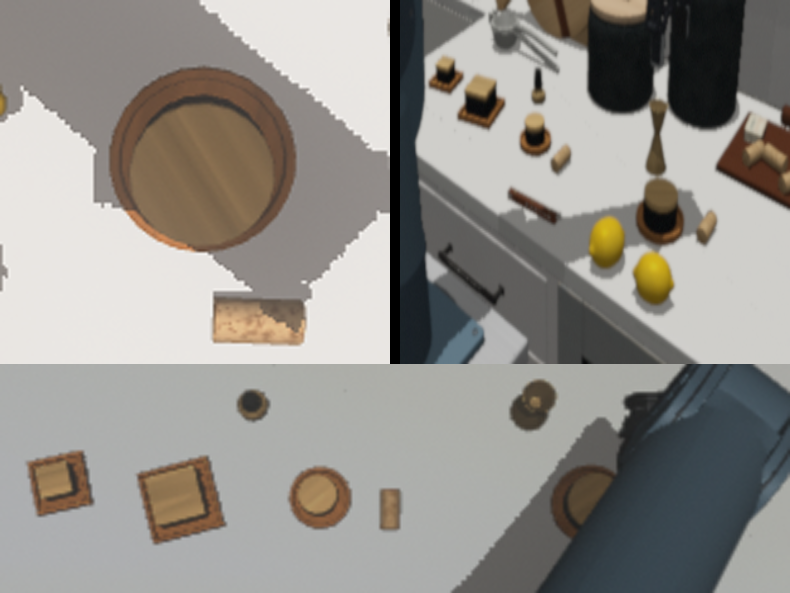

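```bash
python3 -c "
from bench import bot,order
print(bot.get_state()['contact_force']);print(order.job_done())"
```

```text
[-0.18145939 -0.04961201  0.62212404]
the job is handed in; nothing more can be done
None
```

I took both stacks apart, set each of the four pots in its matching tray, and handed the job in after about 34 s of robot time; it reports no verdict.

**Placing:** I felt each pot touch its tray floor at the expected height before letting go. The last top, side and wrist pictures show all four pots flat inside their rims. The jigger and stopper were never touched and stand where they were. The gripper is open and clear at about 0.38 m TCP height, with a near-zero force reading.

**Checks that disagreed:**
- **Network labels:** In the last top picture the networks mislabelled some things. They reported the small square pot and the large square tray at the small round tray, and the jigger at the large round tray. The picture itself contradicts all three.
- **Large round pot:** Before I lowered it, two measurements of its offset from the gripper differed by about 2.5 mm. I shifted it 3 mm to split the difference, well within its 8 mm of play. In the last top picture the arm partly hides this pot, but the wrist and side pictures show it inside its tray.

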